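# Feed washers into the eyelet press

## Task

Load the eyelet press: with the fingertips, sweep the three loose brass washers across its feed pan and out through the gate one at a time, so that all three end up down in the sloping raceway that leads to the press. Do not pick any of them up or stand them on edge, and leave the steel die and the punch standing in the pan, and the tin and bowl beside the press, where they are.

Things in the scene. Friction and masses are not known exactly. Their poses are not given: they have to be found in the camera images.
- press: Red bench eyelet press with an aluminium feed pan, fixed on the table. Origin: on the table under the middle of the gate; z up; +y is the feed direction (pan, gate, raceway, press), x across. Ram, head and frame stand beyond the raceway at y = 128 to 330 mm, x within +-80 mm, up to 0.41 m high with the lever; no part of the press at y below 100 mm stands more than 15 mm above the pan floor.
- pan (a point): Middle of the feed pan's floor (press frame 0, -102, 85 mm). The floor is level, polished (friction 0.15 to 0.25), 85 mm above the table; it spans x +-130 mm and y -205 mm to its front edge at y = 0 (press frame). Rims 12 mm high at the back and sides. Two guide bars 12 mm high close the front in a wide V, each running from the side rim (x +-131, y -67 mm) to the gate (x +-16, y 0).
- gate (a point): Middle of the gate, on the pan floor at its front edge (press frame 0, 0, 85 mm), axes as the press's. The gate is the 32 mm gap between the guide bars' ends: one washer passes, two side by side do not. A washer whose centre is pushed past this edge tips into the raceway and slides down by itself, so the fingers need not enter the gate.
- raceway (a point): Middle of the raceway's floor (press frame 0, 58, 62 mm). The raceway is an open polished steel channel, 32 mm wide between rails 14 mm high, that starts at the gate and slopes down at 22 degrees along the press's +y for 125 mm to an end stop; all three washers fit in it in a row.
- washer1: A brass washer lying flat in the pan: outside diameter 28 mm, 14 mm hole, 6 mm thick, 13 to 24 g. Origin: centre of its underside, z up. It starts 65 to 115 mm before the gate, at one of three places about 48 mm apart across the pan. The three washers are alike. It slides easily on the pan floor.
- washer2: The second washer, like washer1.
- washer3: The third washer, like washer1.
- die_center (a point): Centre of a spare steel die left standing in a back corner of the pan: stepped cylinder, 24 mm across, 36 mm tall, this point 18 mm above the pan floor. To be left alone.
- punch_center (a point): Centre of a dark steel punch standing in the other back corner of the pan: waisted round piece, 22 mm across, 38 mm tall, this point 19 mm above the pan floor. To be left alone.
- tin_center (a point): Centre of a closed steel ink tin, 74 mm across, 75 mm tall, standing on the table to the far side of the raceway. To be left alone.
- bowl_center (a point): Centre of a white ceramic bowl of eyelets, 84 mm across, 30 mm tall, on the table to the far side of the press; point 15 mm above the table. To be left alone.

How it is judged:
By the outcome, as a careful person would: the job done as asked, in the order asked, and still so for the second after the job is handed in, with the robot touching nothing.
It also fails if it takes over 61 s, if anything falls off the work surface, if the arm or the gripper's body presses on something with over 40 N, if the wrist force passes 120 N, or if a joint passes its speed limit or range.

## Robot

A 6-joint arm with a two-finger parallel gripper is mounted at the origin on the work surface. World frame = base frame: x ahead of the robot, y to its left, z up, the work surface at z = 0. Lengths are in mm, angles in rad, forces in N, time in s.
With the tool pointing down it reaches from about 400 to 825 mm from the base axis. Payload 7 kg.
Tool frame: the origin (TCP) lies at the very end of the fingers, on their centre line; the grasp point (between the pads) lies 19 mm behind it; z points along the fingers, y is the direction in which the jaws open and shut (so a half turn about z gives the same grasp; the last joint's range is limited). The gripper opens to 88 mm and grips with 3 to 60 N. Pads are 19 mm wide; open, the fingers measure 130 mm over their backs; the gripper's body (78 mm by 193 mm) begins 47 mm behind the grasp point.
Start: joints at [-0.885, 0.359, 0.012, 0, -1.224, -0.288], TCP at [261.461, -622.281, 226.561] pointing down, gripper open.
Joint ranges: [-3.07, 3.07], [-1.43, 2.12], [-1.02, 1.25], [-3.03, 1.67], [-3.05, -0], [-3.03, 3.03]. Speed limits (rad/s): [2.39, 2.39, 3.01, 3.14, 3.14, 3.14].

## Interface

Orientations are given as a unit quaternion [x, y, z, w].
In Python, from plant import bot gives the robot as it stands. Calls block until the motion is done:
- bot.move_ptp(position, orientation): joint-space move of the TCP to a pose.
- bot.line_to(position, velocity=150, ori=None): straight line of the TCP; ori=None keeps the orientation; velocity is the mean speed in mm/s.
- bot.move_joints(angles): joint-space move.
- bot.move_gripper(opening, force=None): finger opening in mm; force is the grip in N (None keeps the last); returns when the fingers have stopped.
- bot.pause(seconds).
- bot.solve_ik(position, orientation): joint angles nearest the present ones, or None.
- bot.read_state(): the state.
- bot.camera(name): name is "side" or "top"; returns the picture (480x640x3 uint8, red, green, blue); there is no depth.
- bot.get_calibration(name): a dict with "fx", "fy", "cx", "cy" (pixels), "view" (4x4, takes a point from world to camera coordinates). Camera axes: x right, y up, looking along -z (the intrinsics and any distortion apply to the point x, -y, -z); pixel columns grow to the right and rows downward; lengths in mm; the calibration is good to about 2 mm. A picture is of the moment at which its call begins. get_calibration takes no time and is no camera call.
A pose or a line that the arm cannot do raises bot.Unreachable and nothing moves.
- bot.close_job(): hands the job in, once; it reports no verdict.
The state is a dict: "t": time; "joint_pos": joint angles; "qvel": joint speeds; "tau": joint torques, N m; "tcp_pos": TCP position; "eef_rot": TCP orientation; "contact_force": force on the tool from outside, world axes, zero at the start; "moment": the same for the moment, N m; "width": finger opening in mm.
Only numpy, scipy, OpenCV 4.12 (cv2) and the standard library are available. Lean on these libraries where they do the work, as an engineer would, in place of code of your own. Each camera call takes 0.05 s, during which the arm holds its last target. There are 200 camera calls.

## Working session

There is one attempt and no reset: what is moved stays moved. The work goes in short steps, each a Python script; the robot and the scene stay as the last script left them, time stands still between calls to the robot, and variables do not carry over. Pictures are saved under pics/ and viewed, about 8 in all and at most 12, crops included, and the job is handed in when it is done.

```bash
ls; mkdir -p pics
python3 - <<'E'
from plant import bot
import cv2,numpy as np
for n in("top","side"):
    im=bot.camera(n); cv2.imwrite(f"pics/{n}0.png",im[:,:,::-1])
    c=bot.get_calibration(n); print(n,{k:(np.round(v,3).tolist()) for k,v in c.items()})
s=bot.read_state(); print(s["t"],s["tcp_pos"],s["eef_rot"],s["width"])
E
```

```text
pics
top {'fx': 440.335, 'fy': 440.335, 'cx': 320.343, 'cy': 238.578, 'view': [[-0.001, -0.999, -0.043, 134.99], [0.995, -0.005, 0.098, -609.074], [-0.098, -0.043, 0.994, -803.531], [0.0, 0.0, 0.0, 1.0]]}
side {'fx': 622.314, 'fy': 622.314, 'cx': 318.356, 'cy': 242.105, 'view': [[0.998, -0.067, 0.006, -571.552], [0.032, 0.541, 0.84, -164.75], [-0.06, -0.838, 0.542, -864.021], [0.0, 0.0, 0.0, 1.0]]}
0.1 [ 261.33000261 -621.9021653   225.69673813] [-1.97554499e-01  9.80291620e-01  7.18000522e-04 -2.09045086e-04] 87.67643077514681
```

View pics/top0.png

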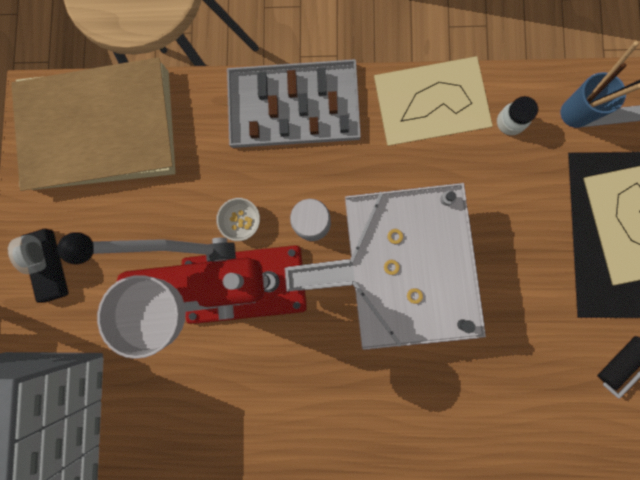

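View pics/side0.png

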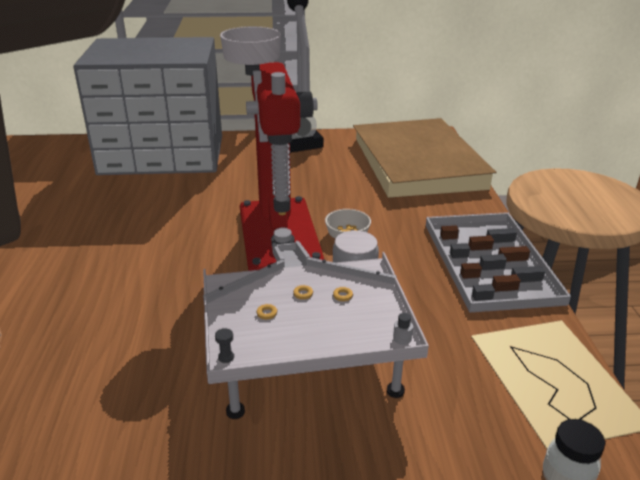

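The top view shows the pan at columns 346–483, rows 186–348, the gate near (355,272) and the raceway running left to the press. The washers are at about (396,236), (392,267) and (416,296). The side view agrees. Next I'll take a zoomed crop and measure the washers.

```bash
cat > h.py <<'E'
import numpy as np,cv2
from plant import bot
def ray(n,uv):
    c=bot.get_calibration(n);V=np.array(c["view"],float);R,t=V[:3,:3],V[:3,3]
    d=R.T@np.array([(uv[0]-c["cx"])/c["fx"],-(uv[1]-c["cy"])/c["fy"],-1.]);return -R.T@t,d
def onz(n,uv,z):
    o,d=ray(n,uv);return o+d*(z-o[2])/d[2]
def proj(n,P):
    c=bot.get_calibration(n);V=np.array(c["view"],float);p=V[:3,:3]@np.asarray(P,float)+V[:3,3]
    return c["cx"]+c["fx"]*p[0]/-p[2],c["cy"]+c["fy"]*-p[1]/-p[2]
def washers(im,n,box):
    "blob centres of the brass colour inside box (u0,v0,u1,v1): [(u,v,area)]"
    h=cv2.cvtColor(im,cv2.COLOR_RGB2HSV);m=cv2.inRange(h,(14,90,90),(32,255,255))
    k=np.zeros_like(m);k[box[1]:box[3],box[0]:box[2]]=255;m&=k
    m=cv2.morphologyEx(m,cv2.MORPH_CLOSE,np.ones((3,3),np.uint8))
    out=[]
    for c in cv2.findContours(m,cv2.RETR_EXTERNAL,cv2.CHAIN_APPROX_NONE)[0]:
        if cv2.contourArea(c)>25:
            (u,v),_,_=cv2.minAreaRect(c);out.append((round(u,1),round(v,1),cv2.contourArea(c)))
    return sorted(out)
TB=(275,195,475,340);SB=(210,230,415,350)
E
python3 - <<'E'
from h import *
t=cv2.imread("pics/top0.png")[:,:,::-1].copy();s=cv2.imread("pics/side0.png")[:,:,::-1].copy()
for n,i,b in(("top",t,TB),("side",s,SB)):
    for w in washers(i,n,b): print(n,w,onz(n,w[:2],89).round(1))
cv2.imwrite("pics/crop.png",cv2.resize(t[180:350,270:490,::-1],None,fx=3.5,fy=3.5,interpolation=cv2.INTER_CUBIC))
E
```

```text
top (312.5, 228.5, 1780.5) [622.  144.9  89. ]
top (317.0, 314.5, 1879.0) [471.  136.8  89. ]
top (391.3, 267.3, 159.5) [552.9   6.8  89. ]
top (395.0, 236.0, 157.0) [ 6.078e+02 -5.000e-01  8.900e+01]
top (414.5, 296.0, 166.0) [503.1 -32.3  89. ]
top (470.0, 205.0, 121.5) [ 662.  -132.5   89. ]
side (266.5, 311.0, 215.5) [501.8 -30.7  89. ]
side (303.0, 291.5, 192.5) [551.7   8.6  89. ]
side (343.0, 293.5, 193.0) [606.2   0.8  89. ]
```

View pics/crop.png

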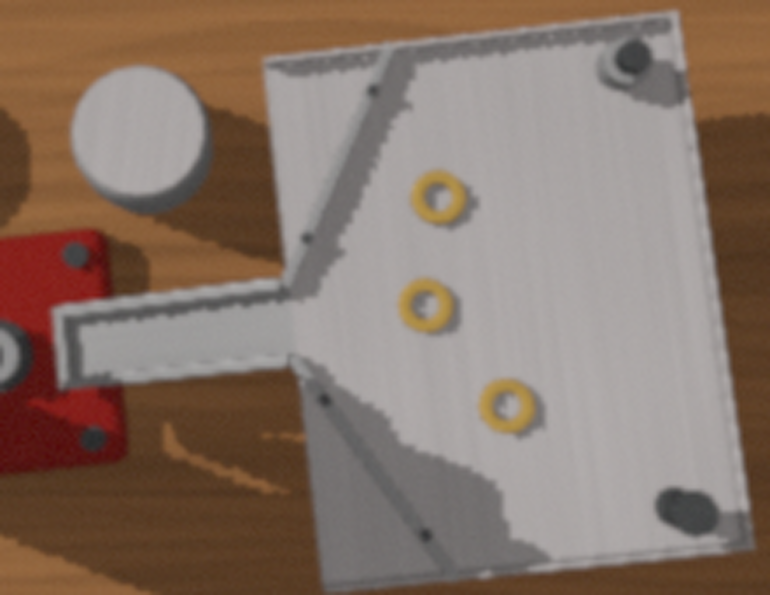

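Run:
```python
from h import *
f=lambda a,b,z:onz("top",(270+a/3.5,180+b/3.5),z)
A=f(307,238,97.5);B=f(374,90,97.5);C=f(324,400,97.5);D=f(425,535,97.5)
for a,b in((A,C),(B,D)):
    d=a-b;print("screws mid",((a+b)/2)[:2].round(1),"sep",np.linalg.norm(d).round(1),"yaw",np.degrees(np.arctan2(d[1],d[0])).round(2))
corn=[f(265,58,97),f(678,13,97),f(752,549,97),f(325,590,97)]
for p,q in((0,3),(1,2)):
    d=corn[p]-corn[q];print("corner mid",((corn[p]+corn[q])/2)[:2].round(1),np.linalg.norm(d).round(1),np.degrees(np.arctan2(d[1],d[0])).round(2))
for p,q in((0,1),(3,2)):
    d=corn[p]-corn[q];print("side",np.linalg.norm(d).round(1),np.degrees(np.arctan2(d[1],d[0])).round(2)-90)
print("gate ends",f(292,290,97)[:2].round(1),f(294,358,97)[:2].round(1),"race end",f(57,349,50)[:2].round(1))
```

```text
screws mid [546.2  61.6] sep 80.4 yaw 5.45
screws mid [550.8  20.3] sep 220.6 yaw 5.68
corner mid [545.9  72. ] 264.4 5.97
corner mid [ 566.7 -134. ] 264.7 5.8
side 207.4 5.799999999999997
side 206.6 5.709999999999994
gate ends [560.4  73.1] [526.8  72.3] race end [531.6 195.7]
```

Both views agree on the washers to within 2 mm. Measured sizes match too (pan 264 × 207 mm), giving the gate at about (545.3, 72), yaw 5.75°. In the press frame the washers are at A (0.5,−65), B (54,−78) and C (−53,−99). I'll push A first: cradle it between two slightly open fingers, then finish with them closed and flat.

```bash
cat >> h.py <<'E'
G=np.array([545.3,72.]);YAW=np.radians(5.75);c_,s_=np.cos(YAW),np.sin(YAW);RP=np.array([[c_,-s_],[s_,c_]])
def W(p,z):
    return [*(G+RP@np.asarray(p,float)),z]
def P(w): return RP.T@(np.asarray(w)[:2]-G)
def ori(d):
    "tool down, jaws across the push direction d (press frame)"
    e=RP@np.asarray(d,float);th=np.arctan2(e[1],e[0])+np.pi/2   # tool y
    ph=(th+np.pi/2)/2;return [np.cos(ph),np.sin(ph),0,0]
ZP,ZU=88,112
def st(tag):
    s=bot.read_state();print(tag,"t",round(s["t"],1),"press",P(s["tcp_pos"]).round(1),"z",round(s["tcp_pos"][2],1),"F",np.round(s["contact_force"],1),"w",round(s["width"],1))
HALF=9.5
def face(c,d,gap,extra=0):
    "tcp position for which the washer centre is c, the fingers pushing along d"
    d=np.asarray(d)/np.linalg.norm(d);return np.asarray(c)-d*(HALF+np.sqrt(14**2-(gap/2)**2)+extra)
E
python3 - <<'E'
from h import *
a=np.array([.5,-64.7]);d=np.array([0,1.])
bot.move_ptp(W(face(a,d,0,8),190),ori(d)); st("above")
bot.move_gripper(10,10); st("grip")
bot.line_to(W(face(a,d,0,8),ZP),120); st("down")
bot.line_to(W(face([0,-26],d,10),ZP),60); st("pushed")
bot.line_to(W(face([0,-26],d,10,8),ZP),100)
bot.move_gripper(0); st("closed")
bot.line_to(W(face([0,8],d,0),ZP),60); st("final")
bot.line_to(W(face([0,-60],d,0),ZP),150)
bot.line_to(W([0,-110],190),200); st("up")
for n in("top","side"): cv2.imwrite(f"pics/{n}1.png",bot.camera(n)[:,:,::-1])
t=cv2.imread("pics/top1.png");s=cv2.imread("pics/side1.png")
cv2.imwrite("pics/both1.png",np.hstack([cv2.resize(t[170:360,270:490],(400,345)),cv2.resize(s[210:380,190:430],(400,345))]))
E
```

```text
above t 2.5 press [  0.5 -96.9] z 190.0 F [-0.3 -0.1  1. ] w 87.6
grip t 3.8 press [  0.5 -96.2] z 190.0 F [ 0.7  0.2 -0.3] w 10.1
down t 4.8 press [  1.1 -96.2] z 88.6 F [ 0.   0.4 -0.9] w 9.5
pushed t 5.7 press [ -0.  -48.6] z 88.0 F [-0.3 -0.2  0.2] w 10.3
closed t 6.4 press [ -0.  -56.5] z 88.0 F [-0.  -0.8  0.4] w 0.7
final t 7.3 press [ -0.1 -15.4] z 88.0 F [ 0.8 -0.1  0.8] w 0.8
up t 8.5 press [  -0.3 -109.3] z 189.7 F [-0.9  0.6  0.2] w 0.7
```

View pics/both1.png

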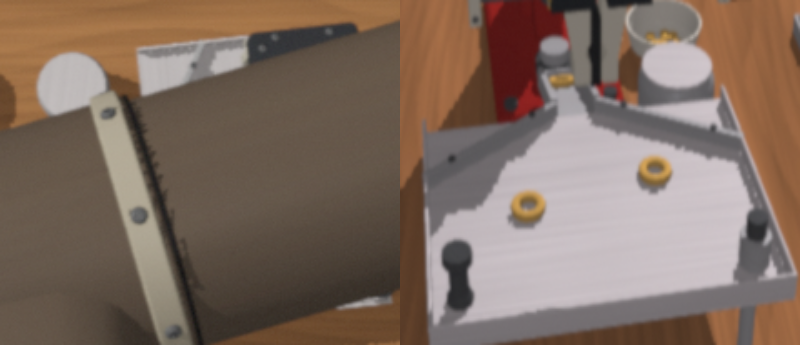

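In the side crop washer A lies down in the raceway at (562,80), and the other two haven't moved. Now B: I'll push it diagonally in the cradle to the centre line, then check where it is.

```bash
cat >> h.py <<'E'
def stage(c,tgt=(0,-55.)):
    "cradle the washer at c to the staging point before the gate"
    d=np.asarray(tgt)-c;g=10
    bot.move_ptp(W(face(c,d,0,8),130),ori(d));bot.move_gripper(g,10);st("over")
    bot.line_to(W(face(c,d,0,8),ZP),100);st("down")
    bot.line_to(W(face(tgt,d,g),ZP),60);st("staged")
    bot.line_to(W(face(tgt,d,g,10),ZP),100)
    bot.line_to(W(face(tgt,d,g,10),130),150)
    bot.move_ptp(W([0,-110],150),ori([0,1.]));bot.move_gripper(0);st("ready")
def look(k):
    s=bot.camera("side");cv2.imwrite(f"pics/side{k}.png",s[:,:,::-1])
    for w in washers(s,"side",(210,230,415,350)): 
        p=onz("side",w[:2],89);print(w,"press",P(p).round(1))
def finish(x):
    d=np.array([0,1.])
    bot.line_to(W(face([x,-55],d,0,10),ZP),120);st("down")
    bot.line_to(W(face([0,8],d,0),ZP),60);st("final")
    bot.line_to(W(face([0,-50],d,0),ZP),150)
    bot.line_to(W([0,-110],150),200);st("up")
E
python3 - <<'E'
from h import *
stage(np.array([54.2,-77.6]));look(2)
E
```

```text
over t 10.2 press [ 83.3 -89.7] z 130.2 F [-0.2 -0.2  0.3] w 10.1
down t 10.8 press [ 83.3 -89.8] z 87.8 F [ 0.3  0.4 -0. ] w 10.0
staged t 12.0 press [ 21.1 -63.8] z 88.0 F [-0.3 -0.7 -0.6] w 9.8
ready t 14.2 press [   0.  -109.9] z 150.0 F [ 0.   0.1 -0.6] w 0.9
(266.5, 311.0, 215.5) press [-53.6 -97.8]
(285.0, 249.0, 52.0) press [-11.4  45.4]
(300.0, 287.5, 188.5) press [ -2.7 -54.1]
```

Washer B is staged at about (−2,−54.5). I'll recentre it with a straight cradle push before the flat push, as with A.

```bash
cat >> h.py <<'E'
def gate():
    d=np.array([0,1.])
    bot.move_gripper(10)
    bot.line_to(W(face([0,-55],d,0,10),ZP),120);st("down")
    bot.line_to(W(face([0,-26],d,10),ZP),60);st("centred")
    bot.line_to(W(face([0,-26],d,10,8),ZP),100);bot.move_gripper(0)
    bot.line_to(W(face([0,8],d,0),ZP),60);st("final")
    bot.line_to(W(face([0,-50],d,0),ZP),150)
    bot.line_to(W([0,-110],150),200);st("up")
E
python3 - <<'E'
from h import *
gate();look(3)
s=cv2.imread("pics/side3.png");cv2.imwrite("pics/c3.png",cv2.resize(s[210:380,190:430],None,fx=2.5,fy=2.5))
E
```

```text
down t 15.4 press [  0.4 -88.5] z 88.4 F [-0.1 -0.1  0.6] w 10.3
centred t 16.2 press [ -0.1 -48.5] z 87.9 F [ 0.7 -1.  -0.1] w 10.0
final t 17.7 press [ -0.1 -15.4] z 88.0 F [ 0.1  0.1 -0.5] w 0.2
up t 18.8 press [   0.2 -109.6] z 150.5 F [ 0.1  0.9 -0.1] w 0.5
(266.5, 311.0, 215.5) press [-53.6 -97.8]
(285.5, 251.5, 80.5) press [-11.5  38.5]
```

View pics/c3.png

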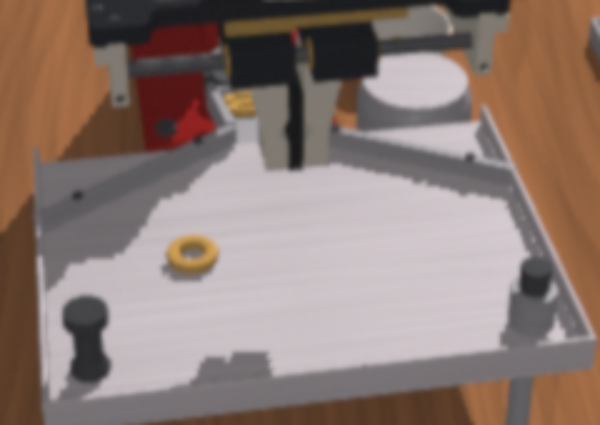

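B is through the gate: brass shows in the raceway at (240,103) and only C is left in the pan, unmoved at (192,254). C next.

Run:
```python
from h import *
stage(np.array([-53.2,-98.5]));look(4)
```

```text
over t 20.1 press [ -77.5 -118.4] z 130.0 F [-0.2  1.4 -0.6] w 10.0
down t 20.7 press [ -77.4 -118.5] z 88.2 F [-0.5  0.1  0.1] w 9.7
staged t 22.2 press [-17.7 -69.5] z 88.0 F [0.  0.3 0.5] w 9.7
ready t 24.2 press [  -0.  -109.9] z 150.0 F [0.8 0.2 0.2] w 0.7
(285.6, 251.4, 83.5) press [-11.3  38.7]
(301.0, 287.5, 186.5) press [ -1.4 -54.3]
```

Run:
```python
from h import *
gate()
bot.move_ptp([300,-560,230],bot.read_state()["eef_rot"].tolist());st("clear")
for n in("top","side"): cv2.imwrite(f"pics/{n}5.png",bot.camera(n)[:,:,::-1])
t=cv2.imread("pics/top5.png");s=cv2.imread("pics/side5.png")
cv2.imwrite("pics/both5.png",np.hstack([cv2.resize(t[170:360,270:490],(400,345)),cv2.resize(s[200:370,190:430],(400,345))]))
for w in washers(t[:,:,::-1].copy(),"top",(280,255,475,330)): print(w,P(onz("top",w[:2],60)).round(1))
```

```text
down t 25.4 press [  0.4 -88.5] z 88.4 F [-0.8 -0.6  0.6] w 10.1
centred t 26.2 press [ -0.1 -48.5] z 87.9 F [ 0.4 -0.2  0.5] w 9.7
final t 27.8 press [ -0.1 -15.4] z 88.0 F [-0.2 -0.  -0.2] w 0.7
up t 28.8 press [   0.2 -109.6] z 150.5 F [ 0.2 -0.3  0.2] w 0.4
clear t 30.9 press [-306.5 -603.8] z 229.8 F [ 0.7  0.2 -0.1] w 0.7
(304.5, 325.5, 253.5) [-86.7  98.1]
(310.4, 276.0, 478.5) [ 0.8 78.7]
(329.0, 258.5, 156.0) [29.1 41.6]
(332.1, 308.5, 749.0) [-61.4  45.4]
```

View pics/both5.png

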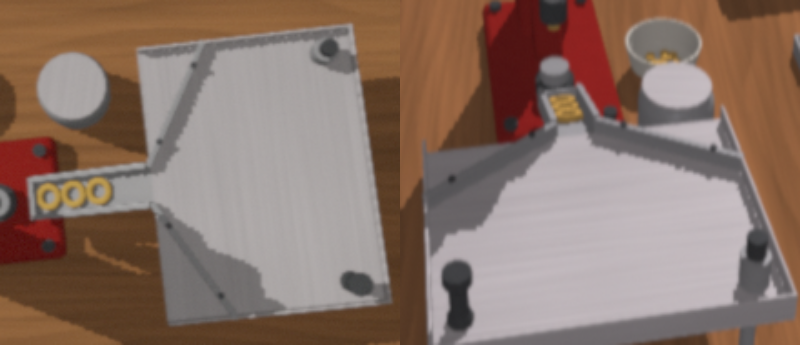

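All three washers lie flat in a row in the raceway, at (48,195), (73,193) and (98,191) in the top crop. The pan is clear, and the die, punch, tin and bowl look unmoved.

```bash
python3 -c "
from plant import bot
bot.close_job()"
```

```text
the job is handed in; nothing more can be done
```

All three washers are in the raceway, and the job is handed in at about 31 s of the 61 s allowed. I pushed them out through the gate one at a time with the fingertips 3 mm above the pan floor, and none was gripped or lifted.

- **Result:** the last top and side pictures show the three washers lying flat in a row in the raceway and the pan clear of washers.
- **Other objects:** the die, punch, tin and bowl look the same in the first and last pictures. I compared them by eye and did not measure them.
- **Forces:** the tool force was about 1.5 N or less at every reading, taken between motions.
- **Disagreements:**
    - The two camera views differed by up to about 2 mm on washer positions.
    - The second and third washers came to rest about 1 to 2 mm off the gate's centre line before their last push, so I recentred each one first.
    - The last colour check put the raceway row on the centre line as one merged blob (press frame x 0.8, y 79 mm). It also picked up three table-coloured false hits outside the pan and raceway.

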